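# Switch on the specimen viewing light

### The arm

A 6-joint arm with a two-finger parallel gripper is mounted at the origin on the work surface. World frame = base frame: x ahead of the robot, y to its left, z up, the work surface at z = 0. Lengths are in mm, angles in rad, forces in N, time in s.
With the tool pointing down it reaches from about 350 to 875 mm from the base axis. Payload 4.2 kg.
Tool frame: the origin (TCP) lies at the very end of the fingers, on their centre line; the grasp point (between the pads) lies 19 mm behind it; z points along the fingers, y is the direction in which the jaws open and shut (so a half turn about z gives the same grasp; the last joint's range is limited). The gripper opens to 85 mm and grips with 20 to 120 N. Pads are 22 mm wide; open, the fingers measure 114 mm over their backs; the gripper's body (76 mm by 85 mm) begins 54 mm behind the grasp point. The pads swing forward as they close: fully open they stand 13 mm farther back than shut.
Start: joints at [-0.988, 0.385, 0.008, 0, -1.194, -0.259], TCP at [198.872, -592.494, 231.312] pointing down, gripper open.
Joint ranges: [-3.14, 3.14], [-1.21, 2.06], [-1.07, 1.41], [-3.16, 2.05], [-2.99, -0.16], [-3.1, 3.1]. Speed limits (rad/s): [2.79, 2.79, 3.14, 3.14, 3.14, 3.14].

### API

Orientations are given as a unit quaternion [x, y, z, w].
In Python, from bench import arm gives the robot as it stands.
- The arm moves only by the tool apply_moves, never from a script. Its argument "plan" is one flat list of numbers, 5 for each row, row after row: the gripper's target within -1 to 1 (shut at 1, half-way at 0, fully open at -1), then the shift along the world's x, y, z in m, then the turn about the world's z in degrees. A call has 1 to 8 rows; each row is the pose to reach, as a shift and turn from the pose commanded when the call began; what a row does not reach only later rows make up. A row lasts 1/12 s, in which the tool goes at most 41.7 mm and 7.16 degrees, less where a joint would pass 70% of its speed; a pose out of reach is approached as far as the arm can. A call with a gripper value outside its range is refused whole. The fingers move at their own pace and stop on an object; the grip force is fixed at half the most. Time passes only in rows, so rows that repeat a pose let the fingers close. It gives the time, the measured TCP pose, the force and the opening at its end, in the units of the state.
- arm.read_state(): the state, without advancing time (a new reading comes with each control period).
- arm.get_image(name): name is "scene" or "top"; returns a dict with "color" (480x640x3 uint8, red, green, blue), "range_z" (480x640 float32, mm along the optical axis (not along the pixel's ray), 0 where there is no reading), "camera_matrix" (3x3 intrinsics, pixels), "k1" (the pictures are not rectified: a ray, as slopes to the right and down, at radius r is drawn at 1 + k1 r^2 times it, then the intrinsics apply), "camera_from_world" (4x4, takes a point from world to camera coordinates). Camera axes: x right, y down, z forward; pixel columns grow to the right and rows downward; lengths in mm; the calibration is good to about 2 mm. A picture is of the moment at which its call begins.
- arm.job_done(): hands the job in, once; it reports no verdict.
The state is a dict: "clock": time; "joints": joint angles; "joint_vel": joint speeds; "joint_efforts": joint torques, N m; "position": TCP position; "ee_rot": TCP orientation; "contact_force": force on the tool from outside, world axes, zero at the start; "wrist_torque": the same for the moment, N m; "gripper_width": finger opening in mm.
Only numpy, scipy, OpenCV 4.12 (cv2) and the standard library are available. Lean on these libraries where they do the work, as an engineer would, in place of code of your own. Each camera call takes 0.05 s, during which the arm holds its last target.

### The job

Switch on the specimen viewing light, the white case with the large frosted window: with a fingertip in its narrow recessed slot, slide the flush black thumb piece all the way towards the window, then leave it there. Do not move the identical switch of the data logger, the shorter case with the small screen and the sockets.

Things in the scene. Friction and masses are not known exactly. Their poses are not given: they have to be found in the camera images.
- light: Viewing light: fixed white case 270 x 130 mm, top 45 mm above the bench. Origin: centre, on the bench. +x runs along the case and slot towards the window end, z up. Flush 108 mm square frosted window centred at x = 66 mm, two loose discs (12 mm high) on it. Slot in the top: x = -120 to -10 mm, 38 mm wide (y = +-19), 12 mm deep, flat floor. Cases stand left and right in either order, yaw to 30 deg.
- light_thumb (a point): Top centre of the light's black thumb piece, flush with the case top, 45 mm above the bench; at x = -55 mm + joint value, y = 0 in light. It is 14 mm long along the slot, 34 mm wide, and fills the slot's depth. The slot behind it (away from the window) is empty for 58 to 68 mm at the start: shut fingers fit in, closing line along the slot, and push its upright end face.
- light_switch (a joint): Travel of the light's thumb piece in m: 0 at the off end (away from the window), 0.036 at the end stop towards the window (on). Starts at 0 to 0.010. Steady friction of about 2 N, no spring: it stays where it is left.
- logger_thumb (a point): Top centre of the data logger's thumb piece: same size, height and slot as the light's, not to be moved. The logger is a fixed white case 215 x 130 mm, 45 mm high, with a small dark screen and four round sockets in place of the window.

How it is judged:
By the outcome, as a careful person would: the job done as asked, in the order asked, and still so for the second after the job is handed in, with the robot touching nothing.
It also fails if it takes over 32 s, if anything falls off the work surface, if the arm or the gripper's body presses on something with over 40 N, if the wrist force passes 120 N, or if a joint passes its speed limit or range.

## Working session

There is one attempt and no reset: what is moved stays moved. The work goes in short steps, Python scripts to look and compute and a tool call to move; the robot and the scene stay as the last step left them, time stands still between calls to the robot, and variables do not carry over. Pictures are saved under pics/ and viewed, and the job is handed in when it is done.

Besides the shell and the picture viewer there is one more tool, called after "Emit:" as a command line: name --argument value ..., lists and objects as JSON in quotes. apply_moves: Moves the arm, as the interface text tells. Its arguments: {"type":"object","properties":{"plan":{"type":"array","items":{"type":"number"}}},"required":["plan"]}

```bash
mkdir -p pics; ls; python3 - <<'E'
from bench import arm
import cv2,pickle
s=arm.read_state();print(s)
d={}
for n in("scene","top"):
    im=arm.get_image(n);d[n]=im
    cv2.imwrite(f"pics/{n}0.png",im["color"][:,:,::-1])
    print(n,im["camera_matrix"],im["k1"],im["camera_from_world"])
pickle.dump(d,open("im0.pkl","wb"))
E
```

```text
pics
{'clock': 0.0, 'joints': array([-9.88420427e-01,  3.85575996e-01,  6.62961732e-03, -5.10179484e-04,
       -1.19401359e+00, -2.58600899e-01]), 'joint_vel': array([-0.00058271, -0.00216168, -0.00043158, -0.00081988,  0.00032737,
       -0.00089945]), 'joint_efforts': array([ 2.23578492e-03, -3.92291844e+01,  1.88397163e+01,  4.18619961e+00,
       -4.73011707e-03, -4.84255196e-06]), 'position': array([ 198.67635066, -591.96214277,  230.20968365]), 'ee_rot': array([-1.61088333e-01,  9.86939371e-01,  1.08436684e-03, -2.25165330e-04]), 'contact_force': array([ 0.51308997,  0.54201519, -0.25696415]), 'wrist_torque': array([0.02113225, 0.00641649, 0.02712814]), 'gripper_width': 85.42784007408137}
scene [[478.04572402   0.         317.2869152 ]
 [  0.         478.04572402 239.35260231]
 [  0.           0.           1.        ]] -0.06369266921007613 [[-2.15851068e-01  9.76311851e-01  1.49494273e-02  1.40027094e+02]
 [ 7.06254819e-01  1.66680255e-01 -6.88056555e-01 -3.32841599e+02]
 [-6.74249543e-01 -1.37959637e-01 -7.25503061e-01  1.08525263e+03]
 [ 0.00000000e+00  0.00000000e+00  0.00000000e+00  1.00000000e+00]]
top [[478.93291108   0.         316.72912263]
 [  0.         478.93291108 235.00965946]
 [  0.           0.           1.        ]] -0.06201849623706296 [[-2.63961351e-02 -9.99581781e-01 -1.18113424e-02  2.18155312e+01]
 [-9.79832262e-01  2.82121053e-02 -1.97820159e-01  5.52285100e+02]
 [ 1.98070650e-01  6.35144672e-03 -9.80167168e-01  7.43424521e+02]
 [ 0.00000000e+00  0.00000000e+00  0.00000000e+00  1.00000000e+00]]
```

View pics/scene0.png

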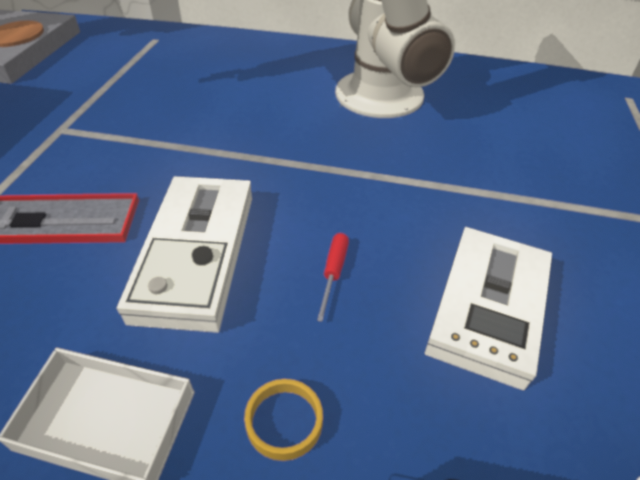

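View pics/top0.png

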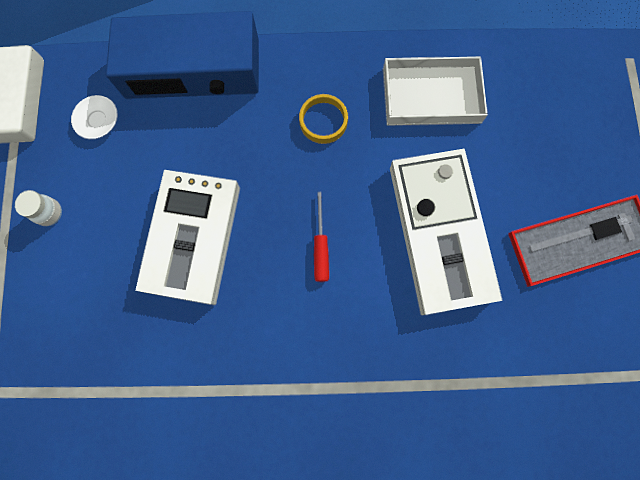

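The light is the case on the right in the top view: window corners near (402,165) and (478,220), slot around (455,265), thumb piece near (453,259). The logger is on the left at (187,235). Next I fit the light's pose.

```bash
cat > h.py <<'E'
import numpy as np,cv2
def world(im,uv,z=None,depth=None):
    """pixels Nx2 -> world; on plane z (mm) or by range"""
    K=im["camera_matrix"];T=im["camera_from_world"]
    dist=np.array([im["k1"],0,0,0,0])
    p=cv2.undistortPoints(np.asarray(uv,float).reshape(-1,1,2),K,dist).reshape(-1,2)
    r=np.c_[p,np.ones(len(p))]
    R=T[:3,:3];t=T[:3,3];c=-R.T@t;d=r@R
    if depth is None: s=(z-c[2])/d[:,2]
    else: s=np.asarray(depth)
    return c+d*s[:,None]
def project(im,P):
    T=im["camera_from_world"]
    return cv2.projectPoints(np.asarray(P,float).reshape(-1,1,3),cv2.Rodrigues(T[:3,:3])[0],T[:3,3],im["camera_matrix"],np.array([im["k1"],0,0,0,0]))[0].reshape(-1,2)
E
python3 - <<'E'
from h import *
import pickle
d=pickle.load(open("im0.pkl","rb"))
vv,uu=np.mgrid[:480,:640]
uv=np.c_[uu.ravel(),vv.ravel()]
for n,boxes in(("top",dict(light=(380,140,510,325),logger=(125,160,250,315))),("scene",dict(light=(115,170,260,335),logger=(420,220,560,390)))):
    im=d[n];W=world(im,uv,depth=im["range_z"].ravel()).reshape(480,640,3)
    for k,(a,b,c,e) in boxes.items():
        m=np.zeros((480,640),np.uint8);m[b:e,a:c]=1
        m&=((im["range_z"]>0)&(abs(W[...,2]-46)<8)).astype(np.uint8)
        m=cv2.morphologyEx(m,cv2.MORPH_OPEN,np.ones((3,3)))
        cs=max(cv2.findContours(m,0,cv2.CHAIN_APPROX_NONE)[0],key=cv2.contourArea)
        zmed=np.median(W[...,2][m>0])
        P=world(im,cs.reshape(-1,2),z=45)[:,:2].astype(np.float32)
        r=cv2.minAreaRect(P);bx=cv2.boxPoints(r)
        e1=bx[1]-bx[0];e2=bx[2]-bx[1];L=e1 if np.hypot(*e1)>np.hypot(*e2) else e2
        yaw=np.degrees(np.arctan2(L[1],L[0]));yaw=(yaw+90)%180-90
        print(n,k,"ctr",r[0],"size",r[1],"yaw",yaw,"z",zmed)
        if k=="light":
            # dark thumb
            c0=np.array(r[0]);ex=np.array([np.cos(np.radians(yaw)),np.sin(np.radians(yaw))]);ey=np.array([-ex[1],ex[0]])
            # rectified top view at z=45, 2px/mm; rows x
            xs=np.arange(-140,140,.5);ys=np.arange(-70,70,.5)
            X,Y=np.meshgrid(xs,ys)
            P3=np.c_[c0+X.ravel()[:,None]*ex+Y.ravel()[:,None]*ey,np.full(X.size,45)]
            q=project(im,P3).reshape(X.shape+(2,)).astype(np.float32)
            rec=cv2.remap(im["color"],q[...,0],q[...,1],cv2.INTER_LINEAR)
            cv2.imwrite(f"pics/rec_{n}.png",rec[:,:,::-1])
            g=rec.mean(2)
            print("profile y~0:",[(x,int(g[120:160][:,int((x+140)*2)].mean())) for x in range(-130,0,3)])
            for x in(-90,-100,-30): print("across",x,[(y,int(g[int((y+70)*2),int((x+140)*2)])) for y in range(-27,28,3)])
E
```

```text
top light ctr (560.0518188476562, -211.51840209960938) size (270.5986633300781, 132.3087921142578) yaw 8.556099 z 45.830213433281756
profile y~0: [(-130, 241), (-127, 241), (-124, 242), (-121, 245), (-118, 107), (-115, 118), (-112, 119), (-109, 115), (-106, 117), (-103, 118), (-100, 119), (-97, 120), (-94, 118), (-91, 116), (-88, 118), (-85, 116), (-82, 117), (-79, 118), (-76, 119), (-73, 115), (-70, 117), (-67, 109), (-64, 97), (-61, 75), (-58, 55), (-55, 62), (-52, 76), (-49, 70), (-46, 68), (-43, 123), (-40, 120), (-37, 115), (-34, 117), (-31, 118), (-28, 119), (-25, 121), (-22, 119), (-19, 113), (-16, 95), (-13, 90), (-10, 196), (-7, 244), (-4, 240), (-1, 240)]
across -90 [(-27, 239), (-24, 240), (-21, 245), (-18, 118), (-15, 95), (-12, 96), (-9, 95), (-6, 97), (-3, 127), (0, 127), (3, 125), (6, 125), (9, 127), (12, 125), (15, 123), (18, 168), (21, 243), (24, 240), (27, 239)]
across -100 [(-27, 239), (-24, 241), (-21, 243), (-18, 126), (-15, 102), (-12, 97), (-9, 96), (-6, 100), (-3, 129), (0, 126), (3, 127), (6, 126), (9, 125), (12, 125), (15, 124), (18, 172), (21, 240), (24, 23
[... 1154 characters left out ...]
-3, 126), (0, 131), (3, 131), (6, 132), (9, 132), (12, 131), (15, 140), (18, 198), (21, 229), (24, 231), (27, 232)]
across -100 [(-27, 231), (-24, 230), (-21, 207), (-18, 153), (-15, 122), (-12, 108), (-9, 107), (-6, 112), (-3, 125), (0, 130), (3, 130), (6, 131), (9, 131), (12, 131), (15, 141), (18, 203), (21, 227), (24, 230), (27, 230)]
across -30 [(-27, 235), (-24, 234), (-21, 218), (-18, 159), (-15, 127), (-12, 111), (-9, 109), (-6, 114), (-3, 128), (0, 133), (3, 133), (6, 133), (9, 133), (12, 133), (15, 140), (18, 208), (21, 234), (24, 235), (27, 235)]
scene logger ctr (564.0684814453125, 228.08018493652344) size (130.6773681640625, 219.67861938476562) yaw -11.291267 z 44.586714152805996
```

Emit:
apply_moves --plan '[1, 0.017, 0.023, 0, 5, 1, 0.034, 0.046, 0, 10, 1, 0.051, 0.069, 0, 15, 1, 0.068, 0.092, 0, 20, 1, 0.085, 0.115, 0, 25, 1, 0.102, 0.138, 0, 30, 1, 0.119, 0.161, 0, 35, 1, 0.136, 0.184, 0, 40]'

```text
clock: 0.77
position: [335.3, -407.1, 230.9]
ee_rot: [-0.491, 0.871, 0.0, -0.0]
contact_force: [-0.1, -0.3, -0.7]
gripper_width: -0.1
```

Emit:
apply_moves --plan '[1, 0.017, 0.023, -0.013, 5, 1, 0.034, 0.046, -0.027, 10, 1, 0.051, 0.069, -0.04, 15, 1, 0.068, 0.092, -0.054, 20, 1, 0.085, 0.115, -0.067, 25, 1, 0.102, 0.138, -0.08, 30, 1, 0.119, 0.161, -0.094, 35, 1, 0.136, 0.184, -0.11, 40]'

```text
clock: 1.43
position: [471.6, -223.2, 120.8]
ee_rot: [0.759, -0.651, 0.0, -0.0]
contact_force: [0.9, -0.5, -0.5]
gripper_width: -0.0
```

Emit:
apply_moves --plan '[1, 0, 0, 0, 0, 1, 0, 0, 0, 0, 1, 0, 0, 0, 0]'

```text
clock: 1.68
position: [470.7, -224.5, 121.2]
ee_rot: [0.758, -0.652, -0.0, 0.0]
contact_force: [-0.4, -0.3, -0.7]
gripper_width: -0.4
```

```bash
cat > look.py <<'E'
import sys
from h import *
from bench import arm
t=sys.argv[1]
out=[]
c0=np.array([560.2,-211.3]);yaw=np.radians(8.4);ex=np.array([np.cos(yaw),np.sin(yaw)]);ey=np.array([-ex[1],ex[0]])
for n,(a,b,c,e) in(("top",(370,140,520,330)),("scene",(100,160,270,340))):
    im=arm.get_image(n);g=np.ascontiguousarray(im["color"][b:e,a:c,::-1])
    g=cv2.resize(g,None,fx=2.2,fy=2.2,interpolation=cv2.INTER_CUBIC)
    def L(p):
        return ((project(im,[[*(c0+x*ex+y*ey),z] for x,y,z in p])-[a,b]+.5)*2.2).astype(int)
    if len(sys.argv)>2: cv2.polylines(g,[L([(-120,-19,45),(-10,-19,45),(-10,19,45),(-120,19,45)])],True,(0,0,255),1)
    out.append(cv2.copyMakeBorder(g,0,440-g.shape[0],0,0,cv2.BORDER_CONSTANT))
    # thumb profile
    xs=np.arange(-125,0,1.);q=project(im,[[*(c0+x*ex+y*ey),45] for y in range(-8,9,4) for x in xs]).astype(np.float32).reshape(5,-1,2)
    pr=cv2.remap(im["color"],q[...,0],q[...,1],1).mean((0,2)).astype(int)
    print(n,list(zip(xs[::3].astype(int).tolist(),pr[::3].tolist())))
cv2.imwrite(f"pics/{t}.png",np.hstack(out))
s=arm.read_state();d=s["position"][:2]-c0
print(s["clock"],"TCP in light",d@ex,d@ey,s["position"][2],"F light",s["contact_force"][:2]@ex,s["contact_force"][:2]@ey,s["contact_force"][2],np.array(s["joints"]).round(2))
E
python3 look.py a1 1
```

```text
top [(-125, 248), (-122, 251), (-119, 141), (-116, 131), (-113, 132), (-110, 126), (-107, 129), (-104, 131), (-101, 132), (-98, 132), (-95, 131), (-92, 127), (-89, 129), (-86, 128), (-83, 127), (-80, 129), (-77, 126), (-74, 86), (-71, 71), (-68, 68), (-65, 58), (-62, 66), (-59, 57), (-56, 59), (-53, 64), (-50, 70), (-47, 79), (-44, 90), (-41, 101), (-38, 106), (-35, 123), (-32, 130), (-29, 139), (-26, 151), (-23, 160), (-20, 176), (-17, 194), (-14, 199), (-11, 208), (-8, 212), (-5, 208), (-2, 212)]
scene [(-125, 232), (-122, 221), (-119, 203), (-116, 193), (-113, 187), (-110, 169), (-107, 140), (-104, 126), (-101, 124), (-98, 123), (-95, 123), (-92, 123), (-89, 124), (-86, 125), (-83, 124), (-80, 123), (-77, 123), (-74, 124), (-71, 125), (-68, 125), (-65, 121), (-62, 107), (-59, 96), (-56, 92), (-53, 91), (-50, 85), (-47, 71), (-44, 67), (-41, 68), (-38, 82), (-35, 110), (-32, 125), (-29, 126), (-26, 125), (-23, 125), (-20, 126), (-17, 128), (-14, 149), (-11, 206), (-8, 230), (-5, 232), (-2, 233)]
1.7833 TCP in light -90.59115621799664 -0.6401927627462348 121.82330421092904 F light -0.9672596021504304 -0.6816326557670594 -0.047710713898624885 [-0.13  0.32 -0.4   0.   -0.85  0.28]
```

View pics/a1.png

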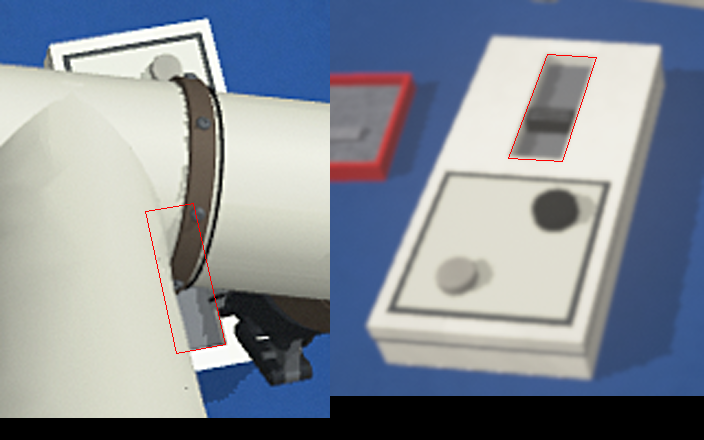

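```bash
python3 - <<'E'
from h import *
from bench import arm
o=[]
for n in("scene",):
    im=arm.get_image(n);g=np.ascontiguousarray(im["color"][:,:,::-1])
    p=project(im,[arm.read_state()["position"],[471.2,-224.4,37]]).astype(int);print(n,p)
    for q in p: cv2.circle(g,tuple(map(int,q)),3,(0,0,255),-1)
    cv2.imwrite(f"pics/b_{n}.png",g)
E
```

```text
scene [[197 157]
 [206 200]]
```

View pics/b_scene.png

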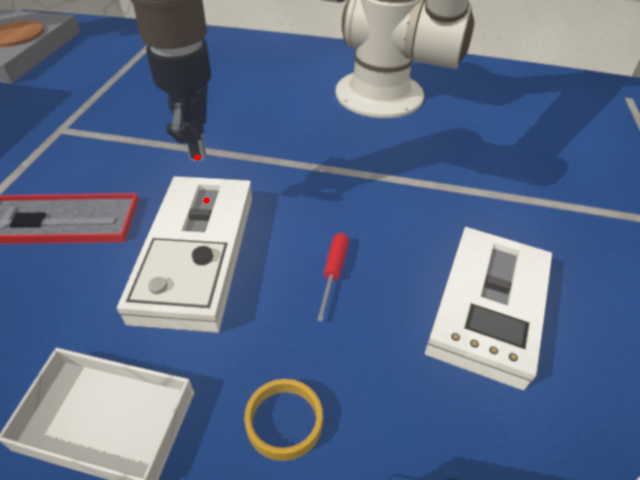

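The scene view puts the fingertip at (197,157), above the light's slot. The projected entry point at (206,200) is in the empty part of the slot, behind the thumb piece. Next I descend.

Emit:
apply_moves --plan '[1, 0, 0, -0.02, 0, 1, 0, 0, -0.04, 0, 1, 0, 0, -0.055, 0, 1, 0, 0, -0.066, 0, 1, 0, 0, -0.072, 0, 1, 0, 0, -0.077, 0, 1, 0, 0, -0.082, 0, 1, 0, 0, -0.082, 0]'

```text
clock: 2.5
position: [470.6, -224.7, 39.0]
ee_rot: [0.758, -0.653, -0.0, 0.0]
contact_force: [-0.1, -0.7, 0.6]
gripper_width: -0.3
```

```bash
python3 look.py a2 1
```

```text
top [(-125, 156), (-122, 147), (-119, 79), (-116, 75), (-113, 78), (-110, 84), (-107, 99), (-104, 74), (-101, 35), (-98, 38), (-95, 62), (-92, 105), (-89, 124), (-86, 138), (-83, 144), (-80, 150), (-77, 155), (-74, 159), (-71, 162), (-68, 167), (-65, 173), (-62, 180), (-59, 185), (-56, 190), (-53, 194), (-50, 198), (-47, 202), (-44, 206), (-41, 210), (-38, 211), (-35, 207), (-32, 197), (-29, 190), (-26, 195), (-23, 199), (-20, 187), (-17, 172), (-14, 182), (-11, 183), (-8, 179), (-5, 167), (-2, 156)]
scene [(-125, 141), (-122, 132), (-119, 125), (-116, 117), (-113, 109), (-110, 101), (-107, 92), (-104, 87), (-101, 84), (-98, 83), (-95, 82), (-92, 81), (-89, 80), (-86, 80), (-83, 91), (-80, 109), (-77, 120), (-74, 124), (-71, 126), (-68, 127), (-65, 122), (-62, 108), (-59, 96), (-56, 93), (-53, 92), (-50, 85), (-47, 71), (-44, 66), (-41, 68), (-38, 82), (-35, 111), (-32, 126), (-29, 128), (-26, 127), (-23, 127), (-20, 128), (-17, 130), (-14, 152), (-11, 209), (-8, 232), (-5, 235), (-2, 235)]
2.6 TCP in light -90.03338868606755 -0.23066351945896538 39.74197512262742 F light 0.2526901270876777 0.03106168048749827 0.18226715694353435 [-0.13  0.44 -0.48  0.   -0.65  0.28]
```

View pics/a2.png

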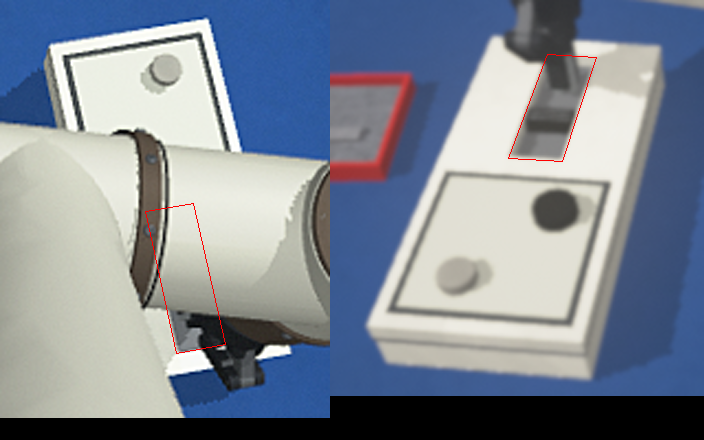

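The fingertip is inside the slot, about 6 mm below the case top, clear of the thumb piece (crop pixel (550,115)), with no contact force. I lower it 2 mm more and advance.

Emit:
apply_moves --plan '[1, 0, 0, -0.002, 0, 1, 0.005, 0.0007, -0.002, 0, 1, 0.01, 0.0015, -0.002, 0, 1, 0.015, 0.0022, -0.002, 0, 1, 0.019, 0.0028, -0.002, 0, 1, 0.022, 0.0032, -0.002, 0, 1, 0.025, 0.0037, -0.002, 0, 1, 0.025, 0.0037, -0.002, 0]'

```text
clock: 3.27
position: [496.4, -220.8, 37.4]
ee_rot: [0.758, -0.652, 0.0, 0.0]
contact_force: [-0.9, -1.6, 1.1]
gripper_width: -0.0
```

```bash
python3 look.py a3 |tail -1
```

```text
3.3667 TCP in light -64.68608097091314 0.04494949537723319 37.289900570039975 F light -0.5377865041479172 1.0911262715632373 0.392666166523151 [-0.12  0.47 -0.43 -0.   -0.67  0.27]
```

View pics/a3.png

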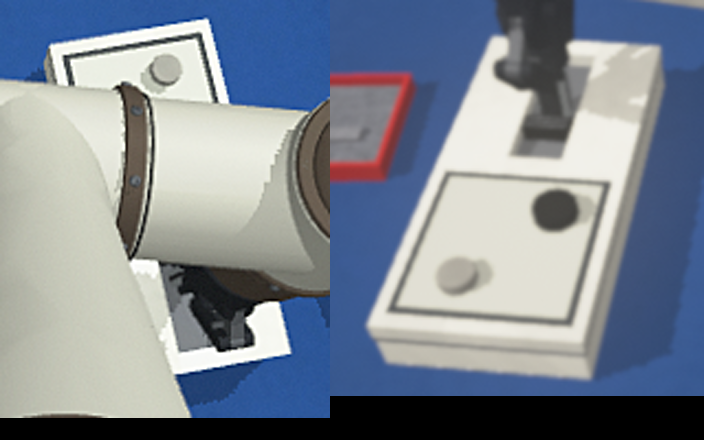

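The fingers are now against the thumb piece and have started to move it (its front edge has shifted from crop row ~130 to ~137). I continue.

Emit:
apply_moves --plan '[1, 0.004, 0.0006, 0, 0, 1, 0.008, 0.0012, 0, 0, 1, 0.012, 0.0018, 0, 0, 1, 0.015, 0.0022, 0, 0, 1, 0.017, 0.0025, 0, 0, 1, 0.018, 0.0027, 0, 0, 1, 0.019, 0.0028, 0, 0, 1, 0.019, 0.0028, 0, 0]'

```text
clock: 4.03
position: [515.0, -217.9, 37.2]
ee_rot: [0.758, -0.652, 0.0, -0.0]
contact_force: [-1.6, -1.1, 0.6]
gripper_width: -0.1
```

```bash
python3 look.py a4 |tail -1
```

```text
4.1333 TCP in light -45.6725858747733 0.03602838074103935 37.2728185896358 F light -0.6311987736679343 0.3013019603825868 0.015230324308636772 [-0.11  0.49 -0.39 -0.   -0.69  0.26]
```

View pics/a4.png

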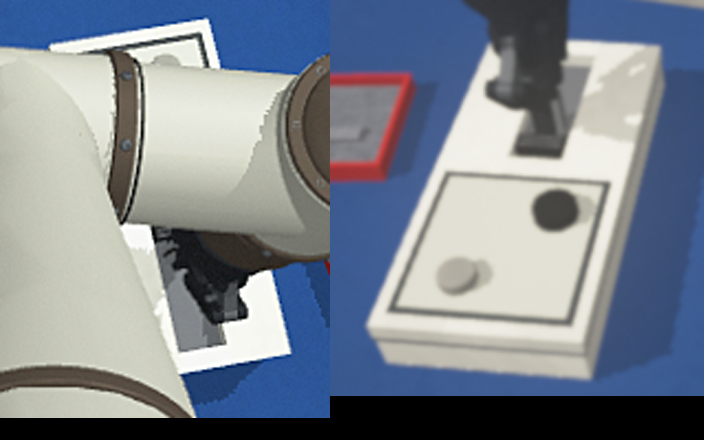

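Nearly at the window end. I creep forward in small steps until the stop shows as a force.

Emit:
apply_moves --plan '[1, 0.001, 0.0001, 0, 0, 1, 0.002, 0.0003, 0, 0, 1, 0.003, 0.0004, 0, 0, 1, 0.004, 0.0006, 0, 0, 1, 0.004, 0.0006, 0, 0]'

```text
clock: 4.55
position: [519.0, -217.3, 37.3]
ee_rot: [0.758, -0.652, 0.0, -0.0]
contact_force: [-1.7, -0.3, 0.1]
gripper_width: -0.2
```

Emit:
apply_moves --plan '[1, 0.001, 0.0001, 0, 0, 1, 0.001, 0.0001, 0, 0, 1, 0.002, 0.0003, 0, 0, 1, 0.002, 0.0003, 0, 0]'

```text
clock: 4.88
position: [521.0, -217.1, 37.3]
ee_rot: [0.758, -0.652, 0.0, -0.0]
contact_force: [-1.5, -0.2, -0.0]
gripper_width: -0.2
```

```bash
python3 look.py a5 |tail -1
```

```text
4.9833 TCP in light -39.61545466518284 0.018760111738742785 37.29527199555162 F light -2.1875136785613747 -0.49632901124839235 -0.2577867678142074 [-0.11  0.5  -0.37 -0.   -0.7   0.26]
```

View pics/a5.png

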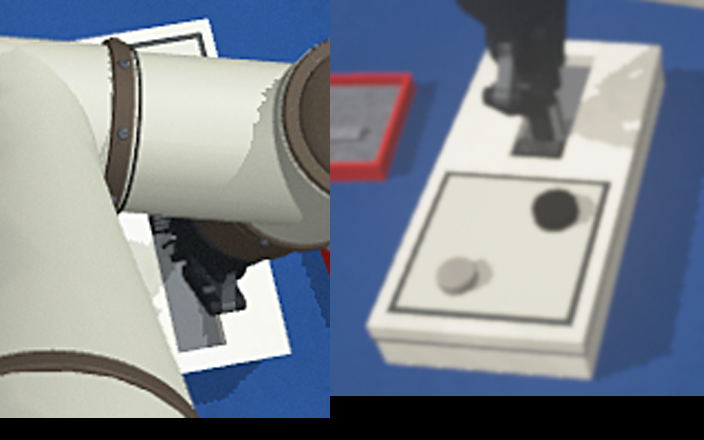

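Emit:
apply_moves --plan '[1, 0.001, 0.0001, 0, 0, 1, 0.001, 0.0001, 0, 0, 1, 0.002, 0.0003, 0, 0, 1, 0.002, 0.0003, 0, 0]'

```text
clock: 5.32
position: [522.3, -216.8, 37.2]
ee_rot: [0.758, -0.652, -0.001, 0.0]
contact_force: [-3.2, -0.2, 0.8]
gripper_width: 0.2
```

Emit:
apply_moves --plan '[1, 0.001, 0.0001, 0, 0, 1, 0.001, 0.0001, 0, 0]'

```text
clock: 5.48
position: [522.5, -216.8, 37.1]
ee_rot: [0.758, -0.653, -0.001, 0.001]
contact_force: [-5.6, -1.0, 2.0]
gripper_width: -0.4
```

Emit:
apply_moves --plan '[1, 0.001, 0.0001, 0, 0, 1, 0.002, 0.0003, 0, 0, 1, 0.002, 0.0003, 0, 0]'

```text
clock: 5.73
position: [522.6, -216.7, 37.1]
ee_rot: [0.758, -0.653, -0.003, 0.002]
contact_force: [-8.7, -2.0, 4.6]
gripper_width: -0.2
```

Emit:
apply_moves --plan '[1, 0.001, 0.0001, 0, 0, 1, 0.002, 0.0003, 0, 0, 1, 0.002, 0.0003, 0, 0]'

```text
clock: 5.98
position: [522.8, -216.7, 37.0]
ee_rot: [0.757, -0.653, -0.004, 0.003]
contact_force: [-12.1, -2.9, 7.5]
gripper_width: -0.3
```

The tip halted at x ≈ 522.7 while the command advanced a further 4–5 mm and the force rose to 12 N, so this is the end stop. I back off along the slot, then lift and retreat.

Emit:
apply_moves --plan '[1, -0.005, -0.0007, 0, 0, 1, -0.01, -0.0015, 0, 0, 1, -0.016, -0.0023, 0, 0, 1, -0.02, -0.003, 0, 0, 1, -0.02, -0.003, 0.02, 0, 1, -0.02, -0.003, 0.05, 0, 1, -0.02, -0.003, 0.085, 0, 1, -0.02, -0.003, 0.12, 0]'

```text
clock: 6.65
position: [507.9, -219.0, 158.5]
ee_rot: [0.758, -0.652, 0.0, -0.0]
contact_force: [0.6, -0.8, -0.7]
gripper_width: -0.2
```

Emit:
apply_moves --plan '[1, -0.02, -0.03, 0.01, 0, 1, -0.04, -0.06, 0.02, 0, 1, -0.06, -0.09, 0.03, 0, 1, -0.08, -0.12, 0.04, 0, 1, -0.1, -0.15, 0.05, 0, 1, -0.12, -0.18, 0.06, 0, 1, -0.14, -0.21, 0.06, 0, 1, -0.16, -0.24, 0.06, 0]'

```text
clock: 7.32
position: [347.5, -460.8, 218.6]
ee_rot: [0.758, -0.652, 0.002, -0.0]
contact_force: [1.0, -0.6, 0.3]
gripper_width: 0.2
```

```bash
python3 look.py a6 1; python3 - <<'E'
from bench import arm
import cv2
cv2.imwrite("pics/t6.png",arm.get_image("top")["color"][:,:,::-1])
E
```

```text
top [(-125, 241), (-122, 248), (-119, 127), (-116, 119), (-113, 120), (-110, 115), (-107, 117), (-104, 120), (-101, 121), (-98, 120), (-95, 121), (-92, 118), (-89, 120), (-86, 118), (-83, 119), (-80, 120), (-77, 120), (-74, 118), (-71, 117), (-68, 119), (-65, 120), (-62, 121), (-59, 121), (-56, 117), (-53, 119), (-50, 120), (-47, 118), (-44, 120), (-41, 121), (-38, 118), (-35, 116), (-32, 97), (-29, 94), (-26, 26), (-23, 76), (-20, 66), (-17, 59), (-14, 64), (-11, 144), (-8, 245), (-5, 240), (-2, 240)]
scene [(-125, 232), (-122, 221), (-119, 203), (-116, 194), (-113, 187), (-110, 169), (-107, 140), (-104, 126), (-101, 124), (-98, 123), (-95, 123), (-92, 123), (-89, 124), (-86, 125), (-83, 124), (-80, 124), (-77, 123), (-74, 124), (-71, 125), (-68, 126), (-65, 125), (-62, 124), (-59, 124), (-56, 125), (-53, 125), (-50, 126), (-47, 126), (-44, 125), (-41, 125), (-38, 125), (-35, 126), (-32, 124), (-29, 114), (-26, 99), (-23, 94), (-20, 94), (-17, 93), (-14, 115), (-11, 194), (-8, 229), (-5, 232), (-2, 233)]
7.4167 TCP in light -248.9446401558221 -217.11856297776737 217.34468289771843 F light 0.6355589404580504 1.331772477399476 -0.8267803749749114 [-0.65  0.31 -0.14  0.   -1.12  0.79]
```

View pics/a6.png

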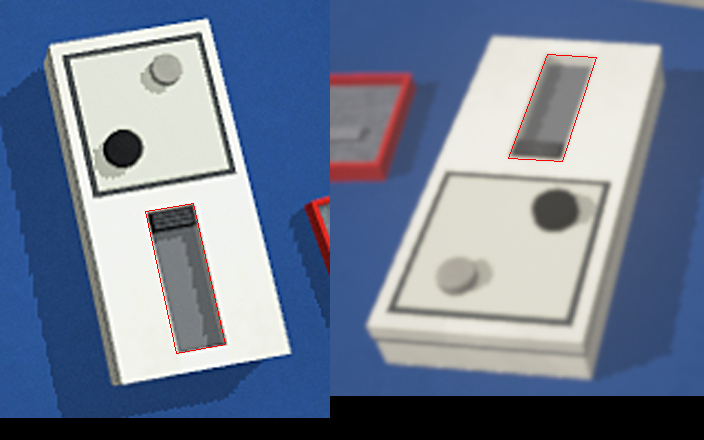

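View pics/t6.png

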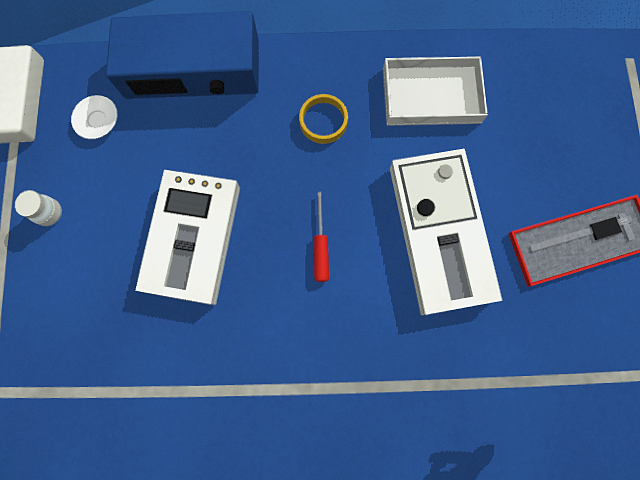

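The thumb piece is now at the window end of the slot (top view (448,240); rear edge at about -26 mm in the light's frame, where full travel puts it). The logger's thumb piece at (184,245) and the discs look unchanged, and the arm is clear. Handing in.

```bash
python3 -c "
from bench import arm
print(arm.job_done(), arm.read_state()['clock'])"
```

```text
the job is handed in; nothing more can be done
the job is handed in; nothing more can be done
```

The viewing light's switch is pushed all the way on, and the job was handed in at about 7.5 s of the 32 s allowed. I put the shut fingers in the light's slot behind the thumb piece and slid it towards the window until it hit the end stop. There the tip stopped while the command went on 4–5 mm, and the force rose to about 14 N. I then backed off along the slot, lifted and moved clear.

- **Thumb piece:** in the last top picture its rear edge is at about -26 mm in the light's frame, which is where full travel (36 mm) puts it. The scene camera shows it at the window end too.
- **Everything else:** the logger's thumb piece, the two discs and the other items look the same as in the first picture; I judged this by eye. The force readings near zero show the arm touching nothing.
- **Disagreement:** the tip stopped about 2.5 mm farther along than I had worked out from the finger thickness. I put that down to the fingertips being thinner than I assumed. No check failed.

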